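# Load a cell into the spring battery holder

### The job

Load the green cell from the wooden rack into the grey battery holder: press its flat minus end back against the spring plate, bring the plus end down past the red retaining lip, and let go so that the spring holds the cell level in its cradle with the plus button against the red end wall, under the lip. Leave the orange cell in the rack.

Things in the scene. Friction and masses are not known exactly. Their poses are not given: they have to be found in the camera images.
- cell_green: Green round cell, 26 mm diameter x 65 long, 90 g, its axis 37 above the green bench top (world z 0.042 m), lying in a wooden rack 76 mm beside the orange one, both same way round. Origin: its middle. x axis: along it to the flat minus end; plus end (white band, steel button) at -x; any roll. Rack board 8 mm high; cradles narrower than the cell, up to 29 mm high: fingers fit beside it to 10 mm above the bench.
- cell_orange: Orange cell, same size and axes: the wrong one, in the rack's other cradle (the two swap places between starts).
- holder: Fixed grey holder, base 150x50x8 mm. Origin under its middle; x to the spring. Seated cell: middle at x -25, y 0, z 37, minus to +x, on a cradle narrower than it. Red wall face at x -57.5; lip over the cradle to x -50.5, z 53.5 to 57.5. A level cell passes the lip only with its middle at x -18 to -4 (best -11). Black spring housing x 33 to 70, 60 high. Wall 36 wide, cradle up to 29 high.
- plunger (a joint): Upright aluminium plate on a coil spring, 28 mm wide, z 16 to 75 mm: a level cell with its axis at z 72 to 78 clears the lip and still meets the plate. Value in m: 0 at rest (face at holder x +4.5 mm), grows as pressed to holder +x, stop 0.024; must be 0.010 or more for a cell to pass the lip; 0.003 with a cell seated. Force 2.4 N + 0.3 N per mm.
There are look-alikes about, which are no part of the job. Of the things shaped like the cell_green, the green one is meant.

How it is judged:
By the outcome, as a careful person would: the job done as asked, in the order asked, and still so for the second after the job is handed in, with the robot touching nothing.
It also fails if it takes over 42 s, if anything falls off the work surface, if the arm or the gripper's body presses on something with over 40 N, if the wrist force passes 120 N, or if a joint passes its speed limit or range.

### The arm

A 6-joint arm with a two-finger parallel gripper is mounted at the origin on the work surface; the furniture and walls round the work are solid. World frame = base frame: x ahead of the robot, y to its left, z up, the work surface at z = 0. Lengths are in m, angles in rad, forces in N, time in s.
With the tool pointing down it reaches from about 0.25 to 0.775 m from the base axis. Payload 4 kg.
Tool frame: the origin (TCP) lies at the very end of the fingers, on their centre line; the grasp point (between the pads) lies 19 mm behind it; z points along the fingers, y is the line along which they close (so a half turn about z gives the same grasp; the last joint's range is limited). The gripper opens to 94 mm and grips with 3 to 60 N. Pads are 16 mm wide; open, the fingers measure 119 mm over their backs; the gripper's body (75 mm by 177 mm) begins 78 mm behind the grasp point.
Start: joints at [-1.412, 0.087, 1.371, -0, 1.684, -0.103], TCP at [0.142, -0.531, 0.206] pointing down, gripper open.
Joint ranges: [-3.1, 3.1], [-0.76, 2.03], [0.27, 2.55], [-1.08, 4.22], [0.17, 2.65], [-2.57, 2.57]. Speed limits (rad/s): [2.79, 2.79, 3.14, 3.14, 3.14, 3.14].

### API

Orientations are given as [roll, pitch, yaw] about the fixed x, y, z axes, in that order (R = Rz(yaw) Ry(pitch) Rx(roll)).
In Python, from bench import robot gives the robot as it stands. The module is installed in compiled form; this text tells all that it offers.
- The arm moves only by the tool move_arm, never from a script. Its argument "deltas" is one flat list of numbers, 7 for each row, row after row: the turn, a rotation vector about the tool's x, y, z in rad, then the shift along the tool's x, y, z in cm, then the closure, from -1 (fully open) to 1 (shut). A call has 1 to 8 rows; each row is the pose to reach, as a shift and turn from the pose commanded when the call began, along the tool's axes at that moment; what a row does not reach only later rows make up. A row lasts 1/10 s, in which the tool goes at most 50 mm and 8.59 degrees, less where a joint would pass 70% of its speed; a pose out of reach is approached as far as the arm can. A call with a gripper value outside its range is refused whole. The fingers move at their own pace and stop on an object; the grip force is fixed at half the most. Time passes only in rows, so rows that repeat a pose let the fingers close. It gives the time, the measured TCP pose, the force, the opening and the grip force at its end, in the units of the state.
- robot.get_obs(): the state, without advancing time (a new reading comes with each control period).
- robot.snapshot(name): name is "scene" or "top"; returns a dict with "image" (384x512x3 uint8, red, green, blue), "depth" (384x512 float32, m along the optical axis (not along the pixel's ray), 0 where there is no reading), "fov_y" (degrees; the focal length in pixels is half the picture's height over the tangent of half this angle, whatever the lens; pixels are square), "cx", "cy" (the principal point, pixels), "origin" and "orientation" of the camera in the world. Camera axes: x right, y up, looking along -z (the intrinsics and any distortion apply to the point x, -y, -z); pixel columns grow to the right and rows downward; lengths in m; the calibration is good to about 2 mm. A picture is of the moment at which its call begins.
- robot.close_job(): hands the job in; it is judged then, once.
The state is a dict: "time": time; "joint_positions": joint angles; "qvel": joint speeds; "joint_torque": joint torques, N m; "tool_pos": TCP position; "ee_rot": TCP orientation; "wrist_force": force on the tool from outside, world axes, zero at the start; "wrist_torque": the same for the moment, N m; "width": finger opening in m; "finger_force": force on a finger pad.
Only numpy, scipy, OpenCV 4.12 (cv2) and the standard library are available. Lean on these libraries where they do the work, as an engineer would, in place of code of your own. Each camera call takes 0.05 s, during which the arm holds its last target. There are 200 camera calls.

## Working session

There is one attempt and no reset: what is moved stays moved. The work goes in short steps, Python scripts to look and compute and a tool call to move; the robot and the scene stay as the last step left them, time stands still between calls to the robot, and variables do not carry over. Pictures are saved under pics/ and viewed, at most 10 in all, crops included, and the job is handed in when it is done.

Besides the shell and the picture viewer there is one more tool, called after ">>>" as name(argument=value, ...) on one line, values as JSON. move_arm: Moves the arm, as the interface text tells. Its arguments: {"type":"object","properties":{"deltas":{"type":"array","items":{"type":"number"}}},"required":["deltas"]}

```bash
mkdir -p pics; cat > h.py <<'E'
import numpy as np, cv2
from bench import robot
from scipy.spatial.transform import Rotation as R
def snap(n):
    s=robot.snapshot(n); return s
def pts(s):
    d=s["depth"]; h,w=d.shape; f=h/2/np.tan(np.radians(s["fov_y"])/2)
    v,u=np.mgrid[:h,:w]
    c=np.stack([(u-s["cx"])/f*d,-(v-s["cy"])/f*d,-d],-1)
    o=np.array(s["orientation"])
    M=R.from_euler('xyz',o).as_matrix() if o.shape==(3,) else (o if o.shape==(3,3) else None)
    return c@M.T+np.array(s["origin"])
E
python3 - <<'E'
from h import *
for n in("scene","top"):
    s=snap(n); cv2.imwrite(f"pics/{n}0.png",s["image"][:,:,::-1])
    print(n,{k:v for k,v in s.items() if k not in("image","depth")}); np.savez(f"{n}0.npz",**s)
print(robot.get_obs())
E
```

```text
scene {'fov_y': 48.52104020417493, 'cx': 262.25779481641524, 'cy': 182.94378770905718, 'origin': array([1.00827498, 0.60602749, 0.80743226]), 'orientation': array([ 0.81945715, -0.01117822,  2.40993735])}
top {'fov_y': 42.50848825962815, 'cx': 258.07223260076927, 'cy': 188.68943125250826, 'origin': array([0.41221107, 0.04718266, 1.32782689]), 'orientation': array([ 0.06088966, -0.02168467, -1.56354584])}
{'time': 0.1, 'joint_positions': array([-1.41211976e+00,  8.78854271e-02,  1.37205719e+00, -4.52759758e-05,
        1.68358322e+00, -1.03112900e-01]), 'qvel': array([ 0.00034025, -0.00130888, -0.00210104, -0.00132394,  0.00122363,
       -0.00192928]), 'joint_torque': array([ 2.49838689e-03, -3.41251123e+01, -3.03302693e+01,  7.20902905e-02,
        3.03543115e-02, -8.76226204e-05]), 'tool_pos': array([ 0.14224316, -0.53079648,  0.20444214]), 'ee_rot': array([-3.13966510e+00, -1.54224809e-04,  2.61784268e-01]), 'wrist_force': array([0.60172921, 0.20320346, 0.28918109]), 'wrist_torque': array([ 0.03134532, -0.02032342, -0.04467526]), 'finger_force': 0.0, 'width': 0.09400808861875251}
```

View pics/scene0.png

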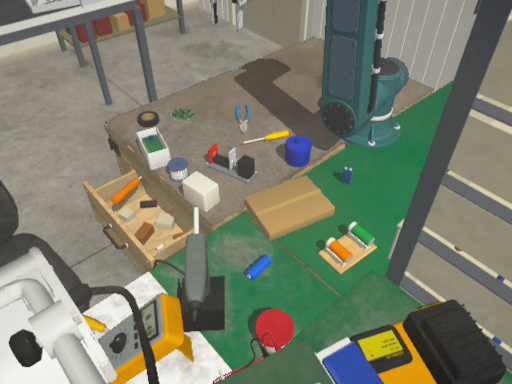

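View pics/top0.png

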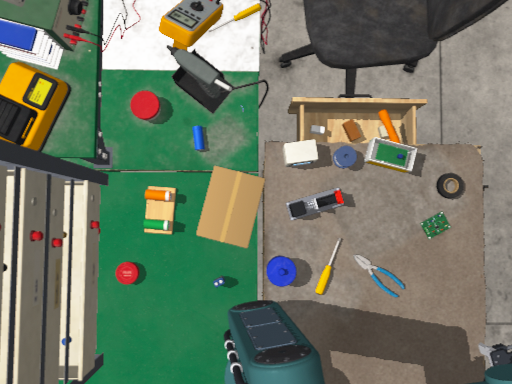

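The scene shows the rack (orange at about 340,248, green at 362,235; white bands face lower-right) and the holder at (230,163), red wall on the left. In the top view the green cell is at (157,224) with its plus band to the right, and the holder is at (316,204) with its red wall at (338,198) on the right. Next I'll measure both.

```bash
cat > m.py <<'E'
from h import *
ims=[]
for n,(a,b,c,d) in {"top":(180,255,135,190),"scene":(210,275,310,385)}.items():
    s=dict(np.load(n+"0.npz")); s={k:(v if v.ndim else v.item()) for k,v in s.items()}
    P=pts(s); hsv=cv2.cvtColor(s["image"],cv2.COLOR_RGB2HSV)
    for y,x,l in ([(330,150,"bench"),(280,400,"mat"),(215,230,"box"),(215,150,"green"),(250,110,'g')] if n=="top" else [(280,330,'bench')]):
        print(n,l,P[y,x].round(3))
    H,S,V=[hsv[...,i].astype(int) for i in range(3)]
    # things standing proud of the surface, in box regions
    regs={"top":{"rack":(180,240,135,190),"holder":(180,225,280,350)},"scene":{"rack":(215,275,310,385),"holder":(138,185,200,262)}}[n]
    for r,(a,b,c,d) in regs.items():
        m=np.zeros(H.shape,bool); m[a:b,c:d]=1
        for col,mm in {"green":(H>50)&(H<80)&(S>120),"orange":(H>5)&(H<20)&(S>180),"red":((H<5)|(H>174))&(S>150),"white":(S<40)&(V>170),"black":(V<50),"grey":(S<60)&(V>60)&(V<170)}.items():
            q=m&mm&(s["depth"]>0); 
            if r=="rack": q&=P[...,2]>.06
            if q.sum()>8:
                p=P[q]; v,u=np.nonzero(q)
                print(n,r,col,q.sum(),"px",u.mean().round(),v.mean().round(),"med",np.median(p,0).round(4),"min",np.percentile(p,3,axis=0).round(3),"max",np.percentile(p,97,axis=0).round(3))
        crop=s["image"][a-5:b+5,c-5:d+5,::-1]; ims.append(cv2.resize(crop,(400,300),interpolation=cv2.INTER_CUBIC))
cv2.imwrite("pics/crops.png",np.vstack([np.hstack(ims[:2]),np.hstack(ims[2:])]))
E
python3 m.py
```

```text
top bench [0.119 0.3   0.008]
top mat [ 0.251 -0.363  0.001]
top box [0.422 0.093 0.037]
top green [0.42  0.305 0.012]
top g [0.327 0.41  0.004]
top holder red 88 px 338.0 197.0 med [ 0.471  -0.1891  0.056 ] min [ 0.456 -0.198  0.015] max [ 0.488 -0.182  0.062]
top holder white 63 px 310.0 203.0 med [ 0.4545 -0.1241  0.045 ] min [ 0.415 -0.194  0.005] max [ 0.495 -0.059  0.079]
top holder black 323 px 311.0 205.0 med [ 0.4501 -0.0981  0.0382] min [ 0.423 -0.181  0.019] max [ 0.474 -0.067  0.064]
top holder grey 2618 px 314.0 202.0 med [ 0.4606 -0.1295  0.0009] min [ 0.402 -0.224 -0.005] max [ 0.516 -0.043  0.021]
scene bench [0.527 0.308 0.007]
scene rack green 54 px 374.0 272.0 med [0.5594 0.4114 0.1807] min [0.553 0.406 0.179] max [0.571 0.423 0.182]
scene holder red 99 px 212.0 152.0 med [ 0.4796 -0.1863  0.0448] min [ 0.456 -0.195  0.013] max [ 0.489 -0.181  0.06 ]
scene holder white 256 px 223.0 165.0 med [ 0.4637 -0.1194  0.0616] min [ 0.308 -0.192  0.008] max [ 0.586 -0.063  0.074]
scene holder grey 2477 px 232.0 161.0 med [ 0.4437 -0.1512  0.002 ] min [ 0.327 -0.279 -0.002] max [ 0.513 -0.055  0.06 ]
```

View pics/crops.png

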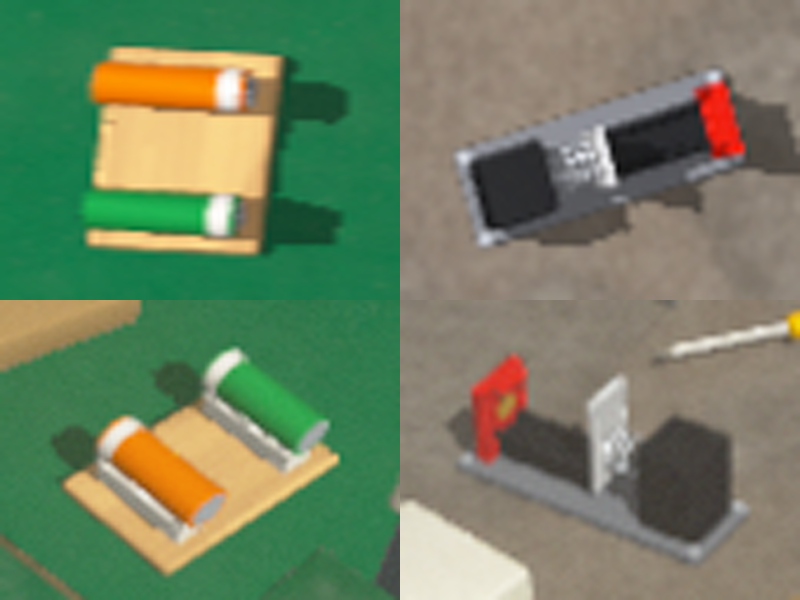

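The crops show the plus ends (white bands) of both cells at world −y. The holder's red wall is also at −y, with its spring housing at +y, so the cell needs almost no turning.

```bash
cat > m2.py <<'E'
from h import *
def load(n):
    s=dict(np.load(n+"0.npz")); return {k:(v if v.ndim else v.item()) for k,v in s.items()}
def pca(p):
    c,v=cv2.PCACompute(p[:,:2].astype(np.float32),None)
    return c[0],v[0]
C={}
for n in("top","scene"):
    s=load(n);P=pts(s);P0=P
    hsv=cv2.cvtColor(s["image"],cv2.COLOR_RGB2HSV);H,S,V=[hsv[...,i].astype(int) for i in range(3)]
    X,Y,Z=P[...,0],P[...,1],P[...,2]
    # cells
    reg=(X>.3)&(X<.55)&(Y>.2)&(Y<.4)
    sel=reg&(Z>.036)&(Z<.065)
    k,lab,st,ce=cv2.connectedComponentsWithStats(sel.astype(np.uint8))
    for i in range(1,k):
        if st[i,4]<60: continue
        p=P[lab==i]; c,v=pca(p); t=(p[:,:2]-c)@v; w=(p[:,:2]-c)@np.array([-v[1],v[0]])
        mid=c+v*(t.max()+t.min())/2
        print(n,"cell n",len(p),"c",c.round(4),"mid",mid.round(4),"dir",np.degrees(np.arctan2(v[1],v[0])).round(1),"len",np.ptp(t).round(4),"wid",np.ptp(w).round(4),"z98",np.percentile(p[:,2],98).round(4),"H",np.median(H[lab==i]))
    # holder
    reg=(X>.38)&(X<.54)&(Y>-.24)&(Y<-.03)
    for l,m in {"red":((H<6)|(H>172))&(S>150)&(Z>.045)&(Z<.07),"housing":(V<70)&(Z>.05)&(Z<.07)&(Y>-.115),"plate":(Z>.068)&(Z<.085)}.items():
        q=reg&m
        if q.sum()<4: continue
        p=P[q]; c,v=pca(p); r=cv2.minAreaRect(p[:,:2].astype(np.float32)); 
        print(n,l,q.sum(),"mean",p.mean(0).round(4),"rect",np.round(r[0],4),np.round(r[1],4),round(r[2],1),"pca",np.degrees(np.arctan2(v[1],v[0])).round(1))
    C[n]=reg
    zm=P[(X>.38)&(X<.54)&(Y>-.3)&(Y<-.21)]; print(n,"mat z",np.median(zm[:,2]).round(4))
    a=reg&(Z>.004)&(Z<.012)&(S<45)
    a=cv2.morphologyEx(a.astype(np.uint8),cv2.MORPH_OPEN,np.ones((2,2)))
    allh=reg&((Z>.005))
    p=P[allh]; r=cv2.minAreaRect(p[:,:2].astype(np.float32)); print(n,"holder all",np.round(r[0],4),np.round(r[1],4),round(r[2],1))
E
python3 m2.py
```

```text
top cell n 251 c [0.4729 0.2775] mid [0.4729 0.2779] dir 85.3 len 0.0645 wid 0.0259 z98 0.0573 H 15.0
top cell n 253 c [0.3976 0.2803] mid [0.3976 0.2805] dir 86.8 len 0.0633 wid 0.0253 z98 0.059 H 71.0
top red 64 mean [ 0.4718 -0.1897  0.0574] rect [ 0.4718 -0.1895] [0.0332 0.0142] 15.3 pca 17.5
top housing 178 mean [ 0.4392 -0.0834  0.0599] rect [ 0.4395 -0.0841] [0.0342 0.0349] 18.7 pca 84.8
top plate 21 mean [ 0.4534 -0.1273  0.0744] rect [ 0.4532 -0.1273] [0.0266 0.004 ] 16.8 pca 17.3
top mat z 0.0002
top holder all [ 0.4605 -0.1367] [0.157  0.2081] 1.9
scene cell n 307 c [0.4012 0.285 ] mid [0.4011 0.282 ] dir 87.8 len 0.0648 wid 0.0252 z98 0.0573 H 67.0
scene cell n 327 c [0.4769 0.2828] mid [0.4768 0.2803] dir 88.4 len 0.0639 wid 0.0244 z98 0.0575 H 16.0
scene red 51 mean [ 0.475  -0.1867  0.0557] rect [ 0.4716 -0.1873] [0.0327 0.0139] 16.3 pca 10.6
scene housing 96 mean [ 0.4446 -0.0779  0.0583] rect [ 0.442  -0.0799] [0.0318 0.0326] 9.7 pca 107.5
scene plate 23 mean [ 0.4505 -0.1263  0.0731] rect [ 0.4502 -0.1263] [0.0295 0.0056] 22.7 pca 16.8
scene mat z 0.0009
scene holder all [ 0.4576 -0.1315] [0.1374 0.1885] 6.4
```

```bash
cat >> h.py <<'E'
def go(x,y,z,yaw,pitch=0):
    "shift (cm) and turn (rad) in the present tool axes, to a pose pointing down with tool x at yaw deg"
    o=robot.get_obs(); A=R.from_euler('xyz',o["ee_rot"]); B=R.from_euler('xyz',[np.pi,np.radians(pitch),np.radians(yaw)])
    print("t",round(o["time"],2),"pos",o["tool_pos"].round(4),"rot",np.degrees(o["ee_rot"]).round(2),"w",round(o["width"],4),"F",o["wrist_force"].round(1),"q",o["joint_positions"].round(2))
    print("turn",(A.inv()*B).as_rotvec().round(3),"shift",(A.inv().apply(np.array([x,y,z])-o["tool_pos"])*100).round(2))
E
python3 - <<'E'
from h import *
for n in("top","scene"):
    s=dict(np.load(n+"0.npz")); s={k:(v if v.ndim else v.item()) for k,v in s.items()}
    P=pts(s); X,Y,Z=P[...,0],P[...,1],P[...,2]
    m=((s["depth"]>0)&(X>.2)&(X<.7)&(abs(Y)<.5)&(Z>.1)).astype(np.uint8)
    k,lab,st,_=cv2.connectedComponentsWithStats(m)
    for i in range(1,k):
        if st[i,4]>20: p=P[lab==i]; print(n,st[i],p.min(0).round(2),p.max(0).round(2))
print("via");go(.46,-.05,.22,60); print("rack"); go(.3985,.281,.12,87.5)
E
```

```text
top [    0    88   106   264 20364] [0.2  0.38 0.1 ] [0.7  0.5  0.58]
top [ 230  300   93   79 4925] [ 0.2  -0.06  0.11] [0.23 0.09 0.66]
scene [ 321    0   48  137 4938] [ 0.2  -0.05  0.1 ] [0.22 0.09 0.47]
scene [  317     0   195   344 21930] [0.26 0.4  0.1 ] [0.7  0.5  0.65]
via
t 0.1 pos [ 0.1422 -0.5308  0.2044] rot [-1.7989e+02 -1.0000e-02  1.5000e+01] w 0.094 F [0.6 0.2 0.3] q [-1.41  0.09  1.37 -0.    1.68 -0.1 ]
turn [-0.002 -0.001 -0.785] shift [ 43.14 -38.22  -1.48]
rack
t 0.1 pos [ 0.1422 -0.5308  0.2044] rot [-1.7989e+02 -1.0000e-02  1.5000e+01] w 0.094 F [0.6 0.2 0.3] q [-1.41  0.09  1.37 -0.    1.68 -0.1 ]
turn [-2.000e-03 -1.000e-03 -1.265e+00] shift [ 45.76 -71.77   8.59]
```

>>> move_arm(deltas=[0,0,-0.1,4,-3.5,-1.5,-0.3,0,0,-0.2,8,-7,-1.5,-0.3,0,0,-0.3,11.5,-10.5,-1.5,-0.3,0,0,-0.4,15,-13.5,-1.5,-0.3,0,0,-0.5,18.5,-16.5,-1.5,-0.3,0,0,-0.6,22,-19.5,-1.5,-0.3,0,0,-0.7,25.5,-22.5,-1.5,-0.3,0,0,-0.785,29,-25.5,-1.5,-0.3])

```text
time: 0.9
tool_pos: [0.3569, -0.208, 0.2202]
ee_rot: [-3.142, 0.0, 1.05]
wrist_force: [0.6, 0.2, -0.4]
width: 0.0613
finger_force: 0.0
```

```bash
python3 -c "
from h import *
go(.46,.0,.22,65);go(.3985,.281,.15,87.5)"
```

```text
t 0.9 pos [ 0.3569 -0.208   0.2202] rot [-180.      0.     60.18] w 0.0613 F [ 0.6  0.2 -0.4] q [-0.67 -0.23  1.64 -0.    1.73 -0.14]
turn [-0.     0.    -0.084] shift [ 2.318e+01 -1.400e+00  2.000e-02]
t 0.9 pos [ 0.3569 -0.208   0.2202] rot [-180.      0.     60.18] w 0.0613 F [ 0.6  0.2 -0.4] q [-0.67 -0.23  1.64 -0.    1.73 -0.14]
turn [-0.     0.    -0.477] shift [ 44.5  -20.72   7.01]
```

>>> move_arm(deltas=[0,0,-0.06,4,-1.8,0,-0.3,0,0,-0.12,8.5,-3.9,0,-0.3,0,0,-0.18,13,-6,0,-0.3,0,0,-0.24,17.5,-8.1,0,-0.3,0,0,-0.3,22,-10.2,0,-0.3,0,0,-0.36,26.5,-12.3,1,-0.3,0,0,-0.42,31,-14.4,2,-0.3,0,0,-0.477,35,-16.3,3,-0.3])

```text
time: 1.7
tool_pos: [0.3899, 0.1769, 0.1899]
ee_rot: [3.141, 0.0, 1.527]
wrist_force: [0.5, -0.2, 0.2]
width: 0.061
finger_force: 0.0
```

```bash
python3 -c "
from h import *
go(.3985,.281,.12,87.5)"
```

```text
t 1.7 pos [0.3899 0.1769 0.1899] rot [179.98   0.    87.49] w 0.061 F [ 0.5 -0.2  0.2] q [ 0.29 -0.19  1.66 -0.    1.66  0.34]
turn [ 0.  0. -0.] shift [10.44  0.4   6.99]
```

>>> move_arm(deltas=[0,0,0,3.5,0.13,2,-0.3,0,0,0,7,0.27,4.5,-0.3,0,0,0,9.5,0.36,6.5,-0.3,0,0,0,10.44,0.4,7,-0.3,0,0,0,10.44,0.4,7,-0.3])

```text
time: 2.2
tool_pos: [0.3985, 0.2789, 0.1191]
ee_rot: [-3.139, 0.002, 1.526]
wrist_force: [0.6, 0.3, 0.5]
width: 0.061
finger_force: 0.0
```

```bash
cat > v.py <<'E'
import sys
from h import *
tag=sys.argv[1]; ims=[]
A,B=np.array(eval(sys.argv[2])),np.array(eval(sys.argv[3]))
for n in("top","scene"):
    s=snap(n); np.savez(f"{n}{tag}.npz",**s)
    P=pts(s); m=np.all((P>A)&(P<B),-1)&(s["depth"]>0)
    v,u=np.nonzero(m); a,b,c,d=max(v.min()-8,0),v.max()+8,max(u.min()-8,0),u.max()+8
    im=s["image"][a:b,c:d,::-1]; k=min(400/im.shape[1],500/im.shape[0]); im=cv2.resize(im,None,fx=k,fy=k,interpolation=cv2.INTER_CUBIC)
    o=np.zeros((500,400,3),np.uint8); o[:im.shape[0],:im.shape[1]]=im[:500,:400]; ims.append(o)
cv2.imwrite(f"pics/v{tag}.png",np.hstack(ims))
E
python3 v.py 1 "[.33,.2,.0]" "[.53,.36,.2]"; python3 -c "
from h import *
go(.3985,.281,.024,87.5)"
```

```text
t 2.3 pos [0.3998 0.2781 0.1213] rot [1.7994e+02 2.0000e-02 8.7280e+01] w 0.0611 F [ 0.1 -0.6  0.5] q [ 0.49 -0.02  1.65 -0.    1.51  0.54]
turn [ 0.001  0.    -0.004] shift [ 0.28 -0.16  9.73]
```

View pics/v1.png

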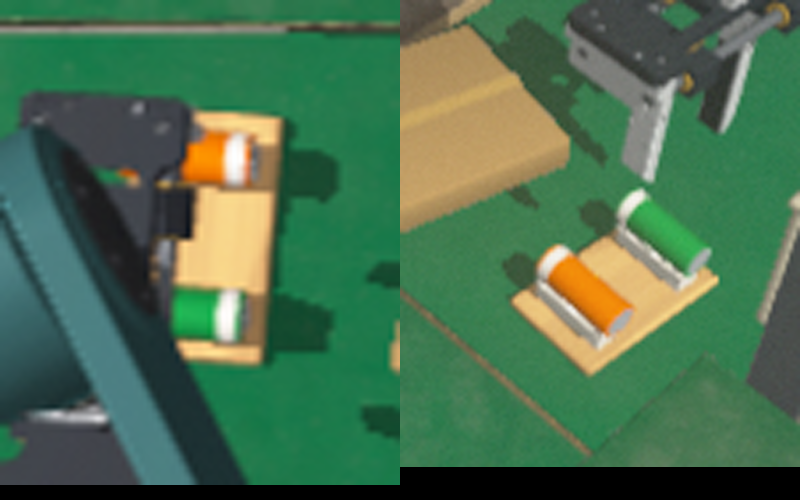

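The open fingers straddle the green cell (right view: finger tips at about (640,170) and (720,130), cell at (665,232)), and the orange cell is clear of them. Descending now.

>>> move_arm(deltas=[0,0,0,0.2,0,3,-0.3,0,0,0,0.2,0,6,-0.3,0,0,0,0.2,0,8,-0.3,0,0,0,0.2,0,9,-0.3,0,0,0,0.2,0,9.6,-0.3,0,0,0,0.2,0,9.6,-0.3])

```text
time: 2.9
tool_pos: [0.4, 0.2804, 0.0251]
ee_rot: [3.141, -0.0, 1.523]
wrist_force: [-0.1, 0.3, -0.2]
width: 0.0613
finger_force: 0.0
```

```bash
python3 -c "
from h import *
go(.3985,.281,.024,87.5)
s=snap('scene'); P=pts(s); np.savez('scene2.npz',**s)
go(.3985,.281,.024,87.5)"; python3 v.py 3 "[.33,.2,.0]" "[.53,.36,.12]"
```

```text
t 2.9 pos [0.4    0.2804 0.0251] rot [ 1.7995e+02 -2.0000e-02  8.7250e+01] w 0.0613 F [-0.1  0.3 -0.2] q [ 0.5   0.06  1.77 -0.    1.31  0.54]
turn [ 0.001 -0.    -0.004] shift [ 0.05 -0.15  0.11]
t 2.95 pos [0.4004 0.2808 0.0256] rot [ 1.799e+02 -5.000e-02  8.727e+01] w 0.061 F [0.2 0.6 0.2] q [ 0.5   0.06  1.77 -0.    1.31  0.54]
turn [ 0.002 -0.001 -0.004] shift [ 0.01 -0.19  0.16]
```

View pics/v3.png

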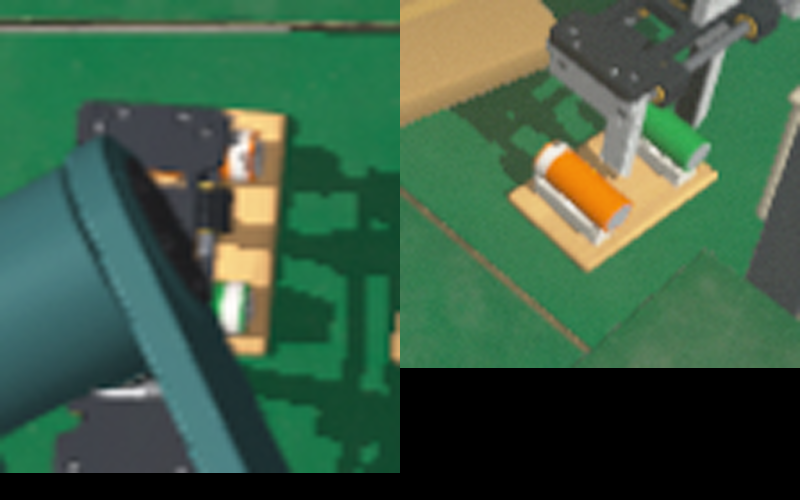

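>>> move_arm(deltas=[0,0,0,0,-0.15,0.15,-0.3,0,0,0,0,-0.15,0.15,0.4,0,0,0,0,-0.15,0.15,1,0,0,0,0,-0.15,0.15,1,0,0,0,0,-0.15,0.15,1,0,0,0,0,-0.15,0.15,1])

```text
time: 3.65
tool_pos: [0.3969, 0.2809, 0.0229]
ee_rot: [-3.139, 0.0, 1.524]
wrist_force: [0.2, -0.4, 2.3]
width: 0.0259
finger_force: 30.0
```

>>> move_arm(deltas=[0,0,0,0,0,-0.5,1,0,0,0,0,0,-2,1,0,0,0,0,0,-5,1,0,0,0,0,0,-9,1,0,0,0,0,0,-13,1,0,0,0,0,0,-17,1,0,0,0,-1,0,-18,1,0,0,0,-1,0,-18,1])

```text
time: 4.45
tool_pos: [0.3985, 0.2704, 0.2049]
ee_rot: [3.137, -0.001, 1.523]
wrist_force: [-1.0, -0.1, -2.0]
width: 0.0254
finger_force: 30.0
```

```bash
python3 -c "
from h import *
go(.46,-.1,.2,107)"; python3 v.py 4 "[.33,.2,.0]" "[.53,.36,.3]"
```

```text
t 4.45 pos [0.3985 0.2704 0.2049] rot [ 1.7976e+02 -8.0000e-02  8.7250e+01] w 0.0254 F [-1.  -0.1 -2. ] q [ 0.48 -0.07  1.53 -0.    1.68  0.53]
turn [ 0.004 -0.001 -0.345] shift [-36.7    7.91   0.47]
```

View pics/v4.png

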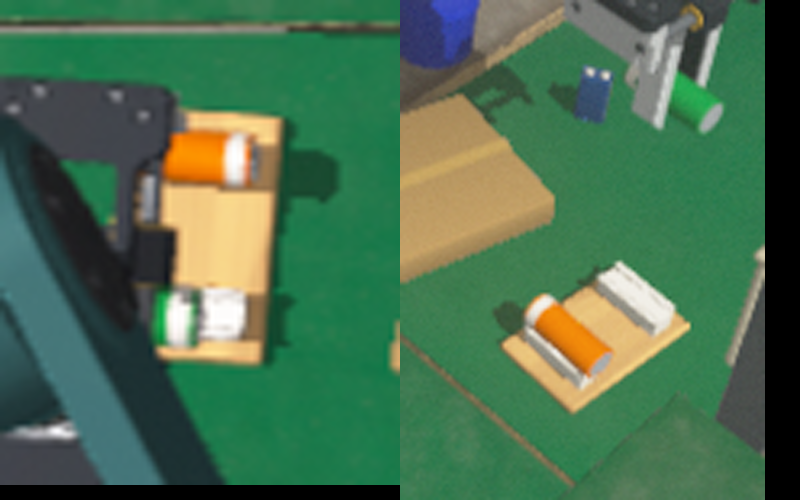

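The green cell is held level (right view: minus end at about (708,118)), and orange stays in the rack. Next I'll check where the cell sits in the grip.

```bash
cat > m4.py <<'E'
import sys
from h import *
tag=sys.argv[1]; o=robot.get_obs(); T=R.from_euler('xyz',o["ee_rot"])
for n in("top","scene"):
    s=dict(np.load(n+tag+".npz")); s={k:(v if v.ndim else v.item()) for k,v in s.items()}
    P=pts(s); L=T.inv().apply((P-o["tool_pos"]).reshape(-1,3)).reshape(P.shape)
    hsv=cv2.cvtColor(s["image"],cv2.COLOR_RGB2HSV);H,S,V=[hsv[...,i].astype(int) for i in range(3)]
    box=(abs(L[...,1])<.013)&(L[...,2]>-.036)&(L[...,2]<0)&(abs(L[...,0])<.045)&(s["depth"]>0)
    for l,m in{"all":box,"green":box&(S>110)&(H>50)&(H<85),"front":box&(L[...,0]<-.01)}.items():
        if m.sum()>5: print(n,l,m.sum(),np.percentile(L[m],[1,50,99],axis=0).round(4).tolist())
E
python3 m4.py 4; python3 -c "
from h import *
go(.46,-.13,.17,107)"
```

```text
top all 77 [[-0.0319, -0.0102, -0.0359], [-0.0245, 0.0013, -0.0319], [-0.0137, 0.0127, -0.0188]]
top green 14 [[-0.0271, -0.0102, -0.0353], [-0.0155, -0.0003, -0.0328], [-0.0134, 0.0119, -0.0292]]
top front 77 [[-0.0319, -0.0102, -0.0359], [-0.0245, 0.0013, -0.0319], [-0.0137, 0.0127, -0.0188]]
scene all 244 [[-0.029, -0.0124, -0.0353], [0.0202, 0.0066, -0.0282], [0.034, 0.0128, -0.0123]]
scene green 164 [[0.0007, -0.0108, -0.0354], [0.0205, 0.0068, -0.0307], [0.0331, 0.0127, -0.0143]]
scene front 28 [[-0.0296, 0.0073, -0.0313], [-0.0244, 0.0103, -0.0238], [-0.0185, 0.0127, -0.0155]]
t 4.55 pos [0.3968 0.2702 0.201 ] rot [-1.7986e+02  9.0000e-02  8.7270e+01] w 0.0251 F [ 0.4 -0.8 -1.7] q [ 0.48 -0.07  1.53 -0.    1.68  0.53]
turn [-0.003  0.001 -0.344] shift [-39.66   8.23   3.14]
```

>>> move_arm(deltas=[0,0,-0.03,-3,0.6,0,1,0,0,-0.08,-7.5,1.5,0,1,0,0,-0.13,-12,2.5,0,1,0,0,-0.18,-16.5,3.4,0,1,0,0,-0.23,-21,4.3,0,1,0,0,-0.28,-25.5,5.3,0,1,0,0,-0.33,-29.5,6.1,0,1,0,0,-0.345,-33,6.9,0,1])

```text
time: 5.35
tool_pos: [0.4495, -0.0638, 0.1997]
ee_rot: [-3.137, -0.003, 1.869]
wrist_force: [0.9, 0.1, -0.6]
width: 0.0251
finger_force: 30.0
```

```bash
python3 -c "
from h import *
go(.4645,-.1658,.13,107)"
```

```text
t 5.35 pos [ 0.4495 -0.0638  0.1997] rot [-1.7973e+02 -1.6000e-01  1.0707e+02] w 0.0251 F [ 0.9  0.1 -0.6] q [-0.27 -0.12  1.59 -0.    1.68 -0.56]
turn [-0.005 -0.003  0.001] shift [-10.22  -1.53   6.95]
```

>>> move_arm(deltas=[0,0,0,-3.5,-0.5,1,1,0,0,0,-7,-1,2.5,1,0,0,0,-9.5,-1.4,5,1,0,0,0,-10.2,-1.5,7,1,0,0,0,-10.2,-1.5,7,1,0,0,0,-10.2,-1.5,7,1])

```text
time: 5.95
tool_pos: [0.4653, -0.1631, 0.1308]
ee_rot: [-3.138, -0.003, 1.869]
wrist_force: [-0.7, 0.6, -0.8]
width: 0.0253
finger_force: 30.0
```

```bash
python3 v.py 5 "[.36,-.26,.0]" "[.54,-.02,.2]"; python3 m4.py 5; python3 -c "
from h import *
go(.4645,-.1658,.056,107)"
```

```text
top all 41 [[0.0177, -0.0075, -0.0324], [0.0308, 0.0054, -0.025], [0.0342, 0.0115, -0.0085]]
top green 29 [[0.0199, -0.0037, -0.0326], [0.0288, 0.0061, -0.0268], [0.0332, 0.0108, -0.0143]]
scene all 154 [[-0.028, -0.0126, -0.0339], [0.0209, 0.0052, -0.0259], [0.0356, 0.0123, -0.0098]]
scene green 84 [[0.0, -0.0065, -0.0339], [0.0197, 0.0061, -0.0279], [0.034, 0.0122, -0.0138]]
scene front 19 [[-0.03, 0.0019, -0.0312], [-0.0256, 0.0081, -0.0246], [-0.0204, 0.0108, -0.0131]]
t 6.05 pos [ 0.4668 -0.1633  0.1334] rot [1.7997e+02 1.0000e-02 1.0713e+02] w 0.0255 F [ 0.2 -0.1 -1.2] q [-0.45 -0.01  1.62  0.    1.54 -0.75]
turn [0.    0.    0.002] shift [-0.17 -0.29  7.74]
```

View pics/v5.png

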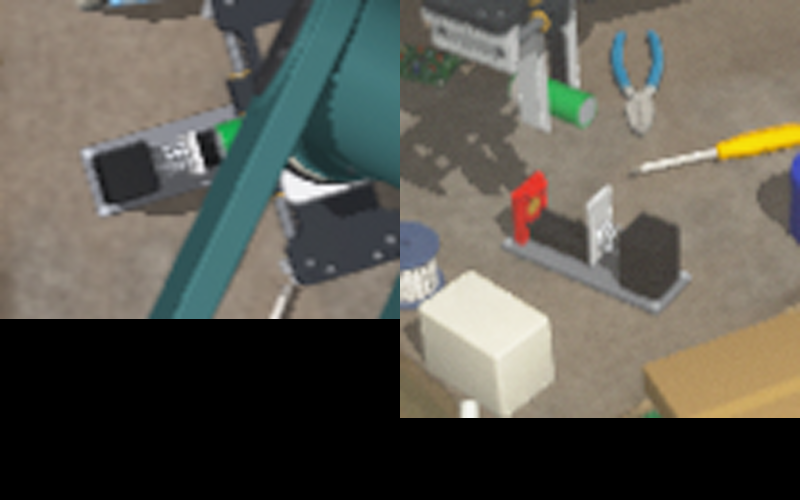

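The cell hangs level over the holder, pointing the same way as it: in the right view its minus end is at (590,108), the plate at (600,225) and the red wall at (530,205). I'll average the pose readings, then descend to clear-lip height.

```bash
cat >> h.py <<'E'
def hgo(hx,hz,n=6,yaw=107,hy=0):
    "TCP goal in holder frame (mm); mean of n readings"
    O=[]
    for _ in range(n): robot.snapshot("top"); O.append(robot.get_obs())
    p=np.mean([o["tool_pos"] for o in O],0); f=np.mean([o["wrist_force"] for o in O],0)
    a=np.radians(107); u=np.array([np.cos(a),np.sin(a)]); v=np.array([-u[1],u[0]]); org=np.array([.4546,-.1333])
    e=O[-1]["ee_rot"]; d=p[:2]-org
    print("t",round(O[-1]["time"],2),"h xyz mm",(d@u*1e3).round(1),(d@v*1e3).round(1),(p[2]*1e3).round(1),"sd",(np.std([o["tool_pos"] for o in O],0)*1e3).round(1),"rot",np.degrees(e).round(1),"w",round(O[-1]["width"],4),"F along u,v,z",(f[:2]@u).round(1),(f[:2]@v).round(1),f[2].round(1))
    A=R.from_euler('xyz',e); g=np.r_[org+u*hx/1e3+v*hy/1e3,hz/1e3]
    print("shift",(A.inv().apply(g-p)*100).round(2))
E
python3 -c "
from h import *
hgo(-35,56)"
```

```text
t 6.35 h xyz mm -32.6 -3.1 134.1 sd [0.1 0.1 0.2] rot [1.799e+02 1.000e-01 1.071e+02] w 0.0253 F along u,v,z 0.4 -0.0 -0.9
shift [-0.23 -0.32  7.81]
```

>>> move_arm(deltas=[0,0,0,-0.2,-0.3,2,1,0,0,0,-0.2,-0.3,4,1,0,0,0,-0.2,-0.3,6,1,0,0,0,-0.2,-0.3,7,1,0,0,0,-0.2,-0.3,7.7,1,0,0,0,-0.2,-0.3,7.7,1])

```text
time: 6.95
tool_pos: [0.4639, -0.1665, 0.0555]
ee_rot: [-3.141, -0.001, 1.869]
wrist_force: [-0.2, -0.2, -1.3]
width: 0.0257
finger_force: 30.0
```

```bash
python3 v.py 6 "[.36,-.26,.0]" "[.54,-.02,.14]"; python3 -c "
from h import *
hgo(-12,56,4)"; python3 m4.py 6
```

```text
t 7.25 h xyz mm -35.3 -0.0 57.0 sd [0.1 0.  0.1] rot [1.799e+02 1.000e-01 1.071e+02] w 0.0253 F along u,v,z -0.2 0.4 -0.9
shift [ 2.33 -0.    0.1 ]
top all 54 [[0.0213, -0.0123, -0.0326], [0.0334, 0.004, -0.0194], [0.0434, 0.012, -0.0023]]
top green 22 [[0.021, -0.0015, -0.0328], [0.0292, 0.008, -0.0264], [0.0332, 0.0119, -0.0162]]
scene all 165 [[-0.0283, -0.0112, -0.0336], [0.0252, 0.0045, -0.0231], [0.0446, 0.0125, -0.0014]]
scene green 73 [[0.0019, -0.0058, -0.0333], [0.0194, 0.0063, -0.0285], [0.0339, 0.0128, -0.0142]]
scene front 17 [[-0.0289, 0.0048, -0.0272], [-0.0254, 0.0088, -0.0229], [-0.0199, 0.012, -0.0022]]
```

View pics/v6.png

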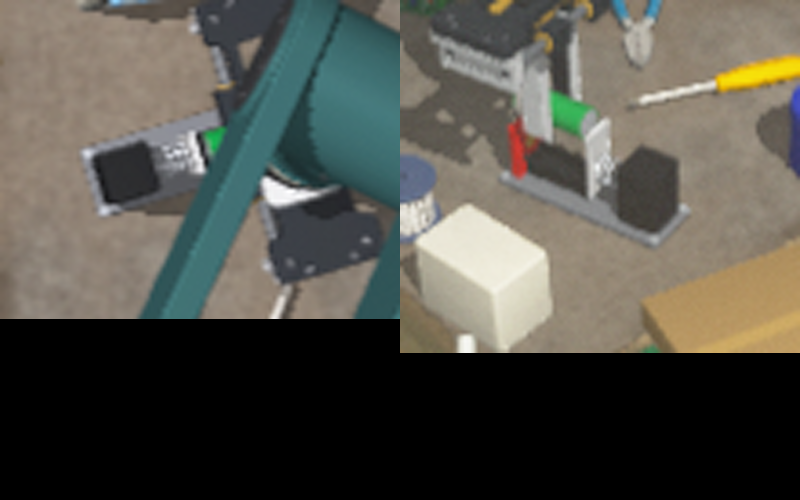

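The cell is just above the lip, with its minus end right in front of the plate at (590,130) in the right view. I'll press it in, which should need about 7.5 N.

>>> move_arm(deltas=[0,0,0,0.4,0,0.1,1,0,0,0,0.8,0,0.1,1,0,0,0,1.2,0,0.1,1,0,0,0,1.7,0,0.1,1,0,0,0,2.1,0,0.1,1,0,0,0,2.4,0,0.1,1,0,0,0,2.4,0,0.1,1])

```text
time: 7.95
tool_pos: [0.458, -0.1453, 0.0557]
ee_rot: [3.14, 0.005, 1.869]
wrist_force: [0.8, -7.0, -2.8]
width: 0.0248
finger_force: 29.9
```

```bash
python3 v.py 7 "[.36,-.26,.0]" "[.54,-.02,.14]"; python3 -c "
from h import *
hgo(-12,19,4)"; python3 m4.py 7
```

```text
t 8.25 h xyz mm -12.8 0.3 55.7 sd [0. 0. 0.] rot [179.9   0.3 107.1] w 0.0252 F along u,v,z -7.1 -0.2 -1.6
shift [0.1  0.02 3.67]
top all 24 [[0.0277, -0.0017, -0.0297], [0.0344, 0.007, -0.0202], [0.037, 0.0126, -0.0018]]
top green 8 [[0.0276, 0.0026, -0.03], [0.0311, 0.0093, -0.0275], [0.0327, 0.012, -0.018]]
scene all 175 [[-0.0442, -0.0119, -0.0335], [0.0229, 0.0052, -0.0235], [0.0387, 0.0125, -0.0009]]
scene green 76 [[0.0017, -0.006, -0.0335], [0.0196, 0.0061, -0.0292], [0.0329, 0.012, -0.0141]]
scene front 26 [[-0.0447, -0.0056, -0.0282], [-0.037, 0.0088, -0.0043], [-0.0183, 0.0117, -0.0008]]
```

View pics/v7.png

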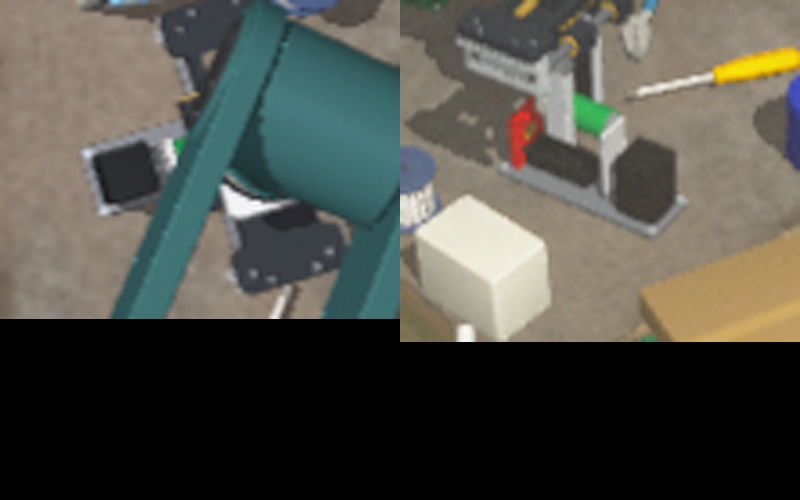

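The plate is pressed with 7.1 N, which is about 15.7 mm and puts the cell middle near −12, inside the window. Lowering now.

>>> move_arm(deltas=[0,0,0,0.1,0,0.5,1,0,0,0,0.1,0,1,1,0,0,0,0.1,0,1.5,1,0,0,0,0.1,0,2,1,0,0,0,0.1,0,2.5,1,0,0,0,0.1,0,3,1,0,0,0,0.1,0,3.3,1,0,0,0,0.1,0,3.5,1])

```text
time: 9.05
tool_pos: [0.459, -0.1453, 0.0221]
ee_rot: [3.138, 0.007, 1.869]
wrist_force: [1.1, -7.5, 4.8]
width: 0.0253
finger_force: 29.9
```

```bash
python3 -c "
from h import *
hgo(-25,18.5,4)"
```

```text
t 9.25 h xyz mm -12.7 -0.7 21.9 sd [0. 0. 0.] rot [179.8   0.4 107.1] w 0.0253 F along u,v,z -7.4 0.3 1.2
shift [-1.23 -0.07  0.35]
```

>>> move_arm(deltas=[0,0,0,0,-0.05,0.1,1,0,0,0,0,-0.05,0.2,1,0,0,0,0,-0.05,0.3,1,0,0,0,0,-0.05,0.3,1])

```text
time: 9.65
tool_pos: [0.459, -0.1455, 0.0194]
ee_rot: [3.137, 0.007, 1.869]
wrist_force: [3.0, -7.1, 2.3]
width: 0.0257
finger_force: 29.9
```

```bash
python3 -c "
from h import *
hgo(-25,18.5,4)"; python3 v.py 8 "[.36,-.26,.0]" "[.54,-.02,.14]"; python3 m4.py 8
```

```text
t 9.85 h xyz mm -12.9 -0.6 19.4 sd [0. 0. 0.] rot [179.8   0.4 107.1] w 0.0253 F along u,v,z -7.3 -0.5 2.6
shift [-1.21 -0.07  0.1 ]
top all 21 [[0.0273, -0.0044, -0.0345], [0.0381, 0.0043, -0.0272], [0.0438, 0.0123, -0.0059]]
scene all 169 [[-0.0446, -0.0097, -0.0349], [0.0146, 0.0078, -0.0234], [0.0419, 0.0127, -0.0011]]
scene green 55 [[0.0013, -0.0078, -0.0346], [0.0151, 0.0068, -0.0286], [0.0279, 0.0123, -0.0132]]
scene front 45 [[-0.0447, -0.0051, -0.0273], [-0.0384, 0.0081, -0.0098], [-0.0203, 0.0116, -0.001]]
```

View pics/v8.png

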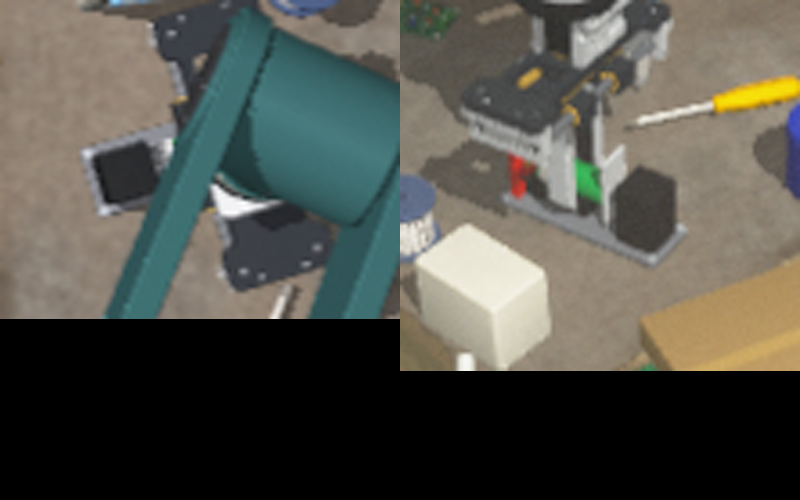

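The cell is now below lip height between the wall and the plate (right view: plate (615,180), red wall (518,175)), with little vertical force. Easing it forward to the wall.

>>> move_arm(deltas=[0,0,0,-0.3,0,0,1,0,0,0,-0.6,0,0,1,0,0,0,-0.9,0,0,1,0,0,0,-1.1,0,0,1,0,0,0,-1.1,0,0,1])

```text
time: 10.45
tool_pos: [0.4614, -0.1539, 0.0182]
ee_rot: [3.138, 0.002, 1.869]
wrist_force: [4.4, -2.7, 4.6]
width: 0.025
finger_force: 29.9
```

```bash
python3 -c "
from h import *
hgo(-25,18.5,4)"
```

```text
t 10.65 h xyz mm -21.7 -0.5 18.2 sd [0. 0. 0.] rot [1.798e+02 1.000e-01 1.071e+02] w 0.0252 F along u,v,z -4.3 -3.4 4.0
shift [-0.33 -0.05 -0.03]
```

>>> move_arm(deltas=[0,0,0,-0.1,0.1,-0.05,1,0,0,0,-0.2,0.1,-0.05,1,0,0,0,-0.3,0.1,-0.05,1,0,0,0,-0.3,0.1,-0.05,1])

```text
time: 11.05
tool_pos: [0.4619, -0.1551, 0.0179]
ee_rot: [3.14, -0.002, 1.869]
wrist_force: [2.6, 0.7, 5.7]
width: 0.025
finger_force: 29.9
```

```bash
python3 -c "
from h import *
hgo(-25,18.5,4)"
```

```text
t 11.25 h xyz mm -23.0 -0.6 17.9 sd [0. 0. 0.] rot [ 1.799e+02 -1.000e-01  1.071e+02] w 0.0252 F along u,v,z -0.6 -2.5 5.8
shift [-0.2  -0.06 -0.06]
```

>>> move_arm(deltas=[0,0,0,0,0.1,-0.15,1,0,0,0,-0.1,0.1,-0.15,1,0,0,0,-0.1,0.1,-0.15,1,0,0,0,-0.1,0.1,-0.15,1])

```text
time: 11.65
tool_pos: [0.4621, -0.1564, 0.0181]
ee_rot: [-3.14, -0.001, 1.869]
wrist_force: [3.5, -1.4, -3.2]
width: 0.0252
finger_force: 29.9
```

```bash
python3 -c "
from h import *
hgo(-25,18.5,4)"; python3 v.py 9 "[.40,-.22,.0]" "[.52,-.05,.1]"; python3 m4.py 9
```

```text
t 11.85 h xyz mm -24.4 -0.4 18.2 sd [0. 0. 0.] rot [-179.9   -0.   107.1] w 0.025 F along u,v,z -2.5 -2.6 -3.4
shift [-0.06 -0.04 -0.03]
top all 31 [[0.0221, -0.0094, -0.0342], [0.0381, 0.0045, -0.0265], [0.0449, 0.0124, -0.004]]
scene all 174 [[-0.0352, -0.0108, -0.0341], [0.0195, 0.0071, -0.0227], [0.0424, 0.0126, -0.0004]]
scene green 56 [[0.0015, -0.0083, -0.0348], [0.0142, 0.0065, -0.0285], [0.0291, 0.0125, -0.013]]
scene front 29 [[-0.0358, 0.0015, -0.0256], [-0.0276, 0.0088, -0.0148], [-0.0195, 0.0125, -0.0012]]
```

View pics/v9.png

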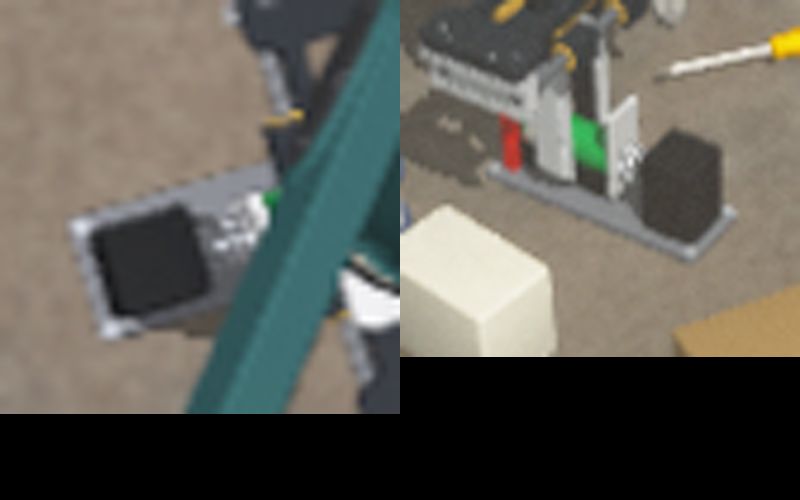

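That was picture 11, one over the limit of 10, so from here I'll check by numbers only. It shows the cell between wall and plate, with the red wall at (510,145) and the plate at (622,145). I'll take off the slight lift and release.

>>> move_arm(deltas=[0,0,0,-0.05,0.05,0.07,1,0,0,0,-0.05,0.05,0.07,1,0,0,0,-0.05,0.05,0.07,0.4,0,0,0,-0.05,0.05,0.07,0.2,0,0,0,-0.05,0.05,0.07,0,0,0,0,-0.05,0.05,0.07,-0.1,0,0,0,-0.05,0.05,0.07,-0.1])

```text
time: 12.65
tool_pos: [0.4633, -0.1569, 0.0183]
ee_rot: [3.142, -0.0, 1.869]
wrist_force: [-0.4, -0.4, -0.9]
width: 0.0512
finger_force: 0.0
```

```bash
python3 -c "
from h import *
hgo(-25,18.5,3)"
```

```text
t 12.8 h xyz mm -25.2 -1.4 18.3 sd [0. 0. 0.] rot [-180.    -0.   107.1] w 0.0514 F along u,v,z -0.0 -0.0 0.1
shift [ 0.02 -0.14 -0.02]
```

Released, and the force on the tool is zero. I'll go straight up and then clear of the view.

>>> move_arm(deltas=[0,0,0,0,-0.1,-1,-0.1,0,0,0,0,-0.1,-3,-0.1,0,0,0,0,-0.1,-6,-0.1,0,0,0,0,-0.1,-10,-0.1,0,0,0,0,-0.1,-14,-0.1,0,0,0,0,-0.1,-18,-0.1,0,0,0,0,-0.1,-20,-0.1])

```text
time: 13.5
tool_pos: [0.4636, -0.1579, 0.2237]
ee_rot: [3.136, 0.005, 1.869]
wrist_force: [0.6, -0.2, -0.1]
width: 0.0515
finger_force: 0.0
```

>>> move_arm(deltas=[0,0,0,3,0,0,-0.1,0,0,0,7,0,0,-0.1,0,0,0,11,0,0,-0.1,0,0,0,15,0,0,-0.1,0,0,0,19,0,0,-0.1,0,0,0,22,0,0,-0.1,0,0,0,25,0,0,-0.1,0,0,0,25,0,0,-0.1])

```text
time: 14.3
tool_pos: [0.388, 0.0841, 0.2193]
ee_rot: [3.14, -0.001, 1.874]
wrist_force: [-0.4, -0.6, -0.3]
width: 0.0512
finger_force: 0.0
```

```bash
cat > chk.py <<'E'
from h import *
a=np.radians(107); u=np.array([np.cos(a),np.sin(a),0]); v=np.array([-u[1],u[0],0]); M=np.stack([u,v,[0,0,1]])
for n in("top","scene"):
    s=snap(n); P=(pts(s)-[.4546,-.1333,0])@M.T*1e3
    hsv=cv2.cvtColor(s["image"],cv2.COLOR_RGB2HSV);H,S,V=[hsv[...,i].astype(int) for i in range(3)]
    box=(abs(P[...,1])<22)&(P[...,0]>-75)&(P[...,0]<75)&(P[...,2]>15)&(P[...,2]<90)&(s["depth"]>0)
    gr=box&(S>110)&(H>50)&(H<85)
    for l,m in{"green":gr,"white":box&(S<50)&(V>140)&(P[...,0]<-25),"red":box&((H<6)|(H>172))&(S>150),"plate":box&(P[...,2]>62)}.items():
        if m.sum()>5: print(n,l,m.sum(),np.percentile(P[m],[2,50,98],axis=0).round(1).tolist())
    p=P[gr]
    if len(p)>20: # ridge height along the cell
        for lo in range(-50,10,10):
            q=p[(p[:,0]>=lo)&(p[:,0]<lo+10)]
            if len(q)>4: print("  ridge",lo,np.percentile(q[:,2],90).round(1),"y",np.median(q[:,1]).round(1),len(q))
o=robot.get_obs(); print(o["time"],o["tool_pos"],o["wrist_force"])
E
python3 chk.py
```

```text
top green 165 [[-41.8, -12.0, 39.9], [-19.9, -0.1, 47.4], [2.0, 11.5, 52.9]]
top white 27 [[-50.9, -12.5, 40.2], [-47.5, 0.3, 48.4], [-44.5, 11.5, 52.9]]
top red 74 [[-64.9, -16.1, 21.6], [-58.8, 0.6, 56.6], [-51.6, 16.8, 61.2]]
top plate 65 [[7.1, -16.1, 62.0], [46.2, -0.9, 64.2], [66.9, 14.6, 76.4]]
  ridge -50 49.6 y 2.6 10
  ridge -40 51.8 y -0.8 37
  ridge -30 51.6 y 0.5 34
  ridge -20 52.5 y -1.1 37
  ridge -10 51.3 y -0.4 36
  ridge 0 51.3 y 0.1 11
scene green 112 [[-43.2, -12.6, 32.2], [-20.2, -8.3, 45.6], [0.7, 4.3, 52.7]]
scene white 23 [[-55.9, -11.8, 32.0], [-49.4, -7.7, 47.0], [-44.9, 6.6, 52.0]]
scene red 75 [[-64.1, -17.7, 16.5], [-58.5, -11.3, 52.9], [-49.9, 16.2, 60.2]]
scene plate 61 [[8.4, -16.5, 62.1], [11.9, 0.6, 65.5], [65.8, 14.7, 77.0]]
  ridge -50 47.3 y -8.0 6
  ridge -40 51.3 y -8.4 29
  ridge -30 51.3 y -7.6 22
  ridge -20 49.5 y -7.8 29
  ridge -10 50.9 y -8.3 23
14.4 [0.38896649 0.08173539 0.21897753] [-0.36430078 -0.58090266  0.71825751]
```

All readings match a seated cell. The ridge is level at about 51 mm (50 expected), the plus band lies under the lip, the plate face is at about 7.5 mm and y is about 0.

```bash
python3 -c "
from bench import robot
print(robot.close_job())"
```

```text
the job is handed in; nothing more can be done
None
```

The green cell is in the holder, level under the red lip with the spring plate against its minus end by the last camera measurement, orange was not touched, and the job was handed in at about 14.5 s; I viewed 11 pictures, one over the limit of 10.

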